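# Close the battery box: hook the cover and snap it shut

### The job

Close the open battery box: take the cover that has a tongue on its front edge, hook the tongue under the bridge of the box with the back of the cover held up, then pivot the back down until it snaps flat under the spring latch, and let go. Leave the other, tongueless cover where it lies.

Things in the scene. Friction and masses are not known exactly. Their poses are not given: they have to be found in the camera images.
- battery_box: Open grey box holding four cells, fixed, 138 (x) x 76 (y). Origin: centre of its underside; -x is its slot end, roughly towards the robot, +x its latch end. The rim for the cover is 34 mm up; bay x -44 to 44, y -27 to 27 mm, cells up to 31 mm. The closed cover's origin lies at about x 0, y 0, z 34 mm here, axes parallel.
- slot_mouth (a point): Bottom middle of the slot's mouth, in the box's frame at x -50, y 0, z 34 mm. The slot goes 17 mm in towards the box's -x; it is 56 wide (y) and 15 high, under a bridge whose top is 55 mm above the worktop and which spans the box's width, x -70 to -50 mm.
- latch_nose (a point): Nose of the steel spring latch, 24 wide, in the box's frame at x 44, y 0, z 41 mm; its slope rises to x 53, z 56. Pushed by the cover's back edge coming down it slides back to +x (fixed cheeks begin at x 54), then springs over the edge. About 3 to 12 N straight down on the middle of the hooked cover snaps it in.
- cover: The wanted cover: loose black plate 96 (x) x 72 (y) x 5, 80 g, with a tongue 42 wide, 5 thick, 14 long on the middle of its front (-x) edge, flush with the underside. Origin: centre of the plate's underside (tongue not counted), z up. A grip rib, 50 along x, 12 thick in y, stands in its middle, 5 to 33 mm above the origin: pinch it across the 12 mm. Starts flat on the worktop.
- cover_tip (a point): Middle of the tongue's front edge, at the underside: 62 mm from the cover's origin along its -x.
- plain_cover: The other black cover, not wanted: the same plate, 96 x 72 x 5, and the same grip rib, but no tongue, and four small steel screw heads at its corners. Origin: centre of its underside. It is to stay where it lies.
There are look-alikes about, which are no part of the job. What is shaped like the cover but green is not meant.

How it is judged:
By the outcome, as a careful person would: the job done as asked, in the order asked, and still so for the second after the job is handed in, with the robot touching nothing.
It also fails if it takes over 38 s, if anything falls off the work surface, if the arm or the gripper's body presses on something with over 40 N, if the wrist force passes 120 N, or if a joint passes its speed limit or range.

### The arm

A 6-joint arm with a two-finger parallel gripper is mounted at the origin on a cart in front of the work surface, level with it; the furniture and walls round the work are solid. World frame = base frame: x ahead of the robot, y to its left, z up, the work surface at z = 0. Lengths are in mm, angles in rad, forces in N, time in s.
With the tool pointing down it reaches from about 350 to 875 mm from the base axis. Payload 4.2 kg.
Tool frame: the origin (TCP) lies between the finger pads; the fingertips stand 14 mm ahead of it and the grasp point (between the pads) lies 5 mm behind it; z points along the fingers, y is the line along which they close (so a half turn about z gives the same grasp; the last joint's range is limited). The gripper opens to 85 mm and grips with 20 to 120 N. Pads are 22 mm wide; open, the fingers measure 114 mm over their backs; the gripper's body (76 mm by 85 mm) begins 54 mm behind the grasp point. The pads swing forward as they close: fully open they stand 13 mm farther back than shut.
Start: joints at [-0.923, 0.385, 0.008, 0, -1.194, -0.259], TCP at [236.937, -578.325, 245.312] pointing down, gripper open.
Joint ranges: [-3.14, 3.14], [-1.21, 2.06], [-1.07, 1.41], [-3.16, 2.05], [-2.99, -0.16], [-3.1, 3.1]. Speed limits (rad/s): [2.79, 2.79, 3.14, 3.14, 3.14, 3.14].

### API

Orientations are given as a unit quaternion [x, y, z, w].
In Python, from bench import * gives the robot as it stands.
- The arm moves only by the tool carry_out, never from a script. Its argument "motion" is a list of rows, each a list of 7 numbers: the turn, a rotation vector about the tool's x, y, z in rad, then the shift along the tool's x, y, z in mm, then the opening, from -1 (shut) to 1 (fully open), so that 0 is half open. A call has 1 to 5 rows; each row is the pose to reach, as a shift and turn from the pose commanded when the call began, along the tool's axes at that moment; what a row does not reach only later rows make up. A row lasts 1/8 s, in which the tool goes at most 62.5 mm and 10.7 degrees, less where a joint would pass 70% of its speed; a pose out of reach is approached as far as the arm can. A call with a gripper value outside its range is refused whole. The fingers move at their own pace and stop on an object; the grip force is fixed at half the most. Time passes only in rows, so rows that repeat a pose let the fingers close. It gives the time, the measured TCP pose, the force, the opening and the grip force at its end, in the units of the state.
- read_state(): the state, without advancing time (a new reading comes with each control period).
- get_image(name): name is "scene" or "top"; returns a dict with "color" (400x640x3 uint8, blue, green, red), "mtx" (3x3 intrinsics, pixels), "k1" (the pictures are not rectified: a ray, as slopes to the right and down, at radius r is drawn at 1 + k1 r^2 times it, then the intrinsics apply), "position" and "orientation" of the camera in the world. Camera axes: x right, y down, z forward; pixel columns grow to the right and rows downward; lengths in mm; the calibration is good to about 2 mm. A picture is of the moment at which its call begins. There is no depth.
- job_done(): hands the job in; it is judged then, once.
The state is a dict: "clock": time; "joints": joint angles; "joint_vel": joint speeds; "joint_efforts": joint torques, N m; "position": TCP position; "ee_rot": TCP orientation; "contact_force": force on the tool from outside, world axes, zero at the start; "wrist_torque": the same for the moment, N m; "gripper_width": finger opening in mm; "grasp_force": force on a finger pad.
Only numpy, scipy, OpenCV 4.12 (cv2) and the standard library are available. Lean on these libraries where they do the work, as an engineer would, in place of code of your own. Each camera call takes 0.05 s, during which the arm holds its last target. There are 200 camera calls.

## Working session

There is one attempt and no reset: what is moved stays moved. The work goes in short steps, Python scripts to look and compute and a tool call to move; the robot and the scene stay as the last step left them, time stands still between calls to the robot, and variables do not carry over. Pictures are saved under pics/ and viewed, at most 10 in all, crops included, and the job is handed in when it is done.

Besides the shell and the picture viewer there is one more tool, called after ">>>" by a JSON object that holds its "api" and its "payload". carry_out: Moves the arm, as the interface text tells. Its arguments: {"type":"object","properties":{"motion":{"type":"array"}},"required":["motion"]}

```bash
mkdir -p pics
python3 - <<'E'
from bench import *
import cv2
s=read_state();print({k:s[k] for k in('clock','position','ee_rot','gripper_width','contact_force')})
for n in('scene','top'):
    i=get_image(n);cv2.imwrite(f'pics/{n}0.png',i['color']);print(n,i['mtx'],i['k1'],i['position'],i['orientation'])
E
```

```text
{'clock': 0.0, 'position': array([ 236.7467916 , -577.83810327,  244.21735875]), 'ee_rot': array([-1.93095659e-01,  9.81179340e-01,  1.05442145e-03, -2.39469914e-04]), 'gripper_width': 85.13020507846731, 'contact_force': array([-0.49393013, -0.7563744 ,  0.74418156])}
scene [[510.94510274   0.         310.08792996]
 [  0.         510.94510274 195.42702739]
 [  0.           0.           1.        ]] -0.16753302695869382 [-55.88963773 637.81442776 675.50090968] [-0.3110315   0.82112435 -0.44229741  0.18272168]
top [[441.31381117   0.         323.9277256 ]
 [  0.         441.31381117 202.15699142]
 [  0.           0.           1.        ]] -0.11831446269453942 [ 487.01772338  -26.55591356 1068.13366927] [-0.70168336  0.71037844 -0.04526277  0.03089041]
```

View pics/scene0.png

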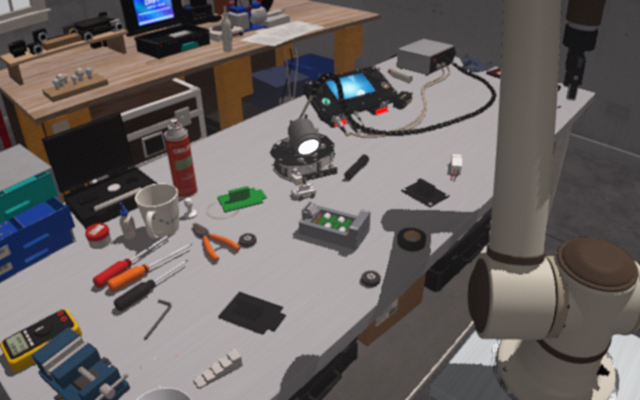

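View pics/top0.png

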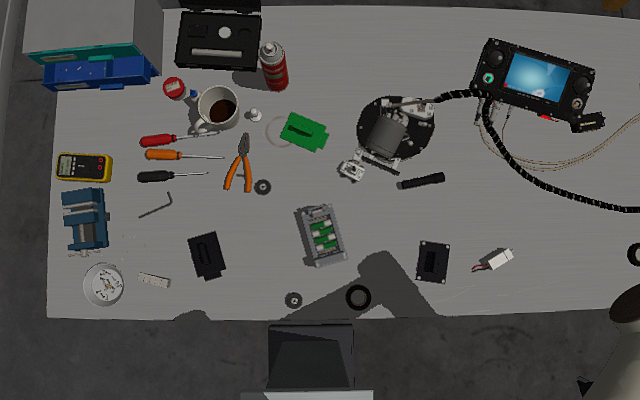

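The scene view shows a black plate at (252,312), another at (425,191), a green one at (240,198), and the box at (335,225). The top view shows the same things at (207,256), (432,262), (303,131) and (324,236).
Candidates in the top view:
- (207,256): black, with what seems to be a tongue at its lower end
- (432,262): black, bright screw heads, no tongue
- (303,131): green, not meant

I choose (207,256) and will check it in a close crop.

Run:
```python
import cv2,numpy as np
t=cv2.imread('pics/top0.png');s=cv2.imread('pics/scene0.png')
def c(im,x,y,w,h,k):
    o=cv2.resize(im[y:y+h,x:x+w],None,fx=k,fy=k,interpolation=cv2.INTER_CUBIC);o=cv2.convertScaleAbs(o,alpha=1.6,beta=25)
    for i in range(0,w,10): cv2.putText(o,str(x+i),(i*k,8),0,.3,(0,255,255));cv2.line(o,(i*k,10),(i*k,14),(0,255,255))
    for i in range(0,h,10): cv2.putText(o,str(y+i),(0,i*k+4),0,.3,(0,255,255))
    return o
a=c(t,180,225,50,60,8);b=c(t,293,198,50,75,8)[:600]
b=c(t,293,200,50,70,8)
o=np.zeros((560,800,3),np.uint8);o[:480,:400]=a;o[:560,400:800]=b
cv2.imwrite('pics/c1.png',o)
a=c(s,212,285,80,50,6);b=c(s,290,195,90,55,8)
o=np.zeros((600,800,3),np.uint8);b=cv2.resize(c(s,290,198,80,50,6),None,fx=1,fy=1);o[:300,:480]=a;o[300:600,:480]=b
cv2.imwrite('pics/c2.png',o)
```

```text
(no output)
```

View pics/c1.png

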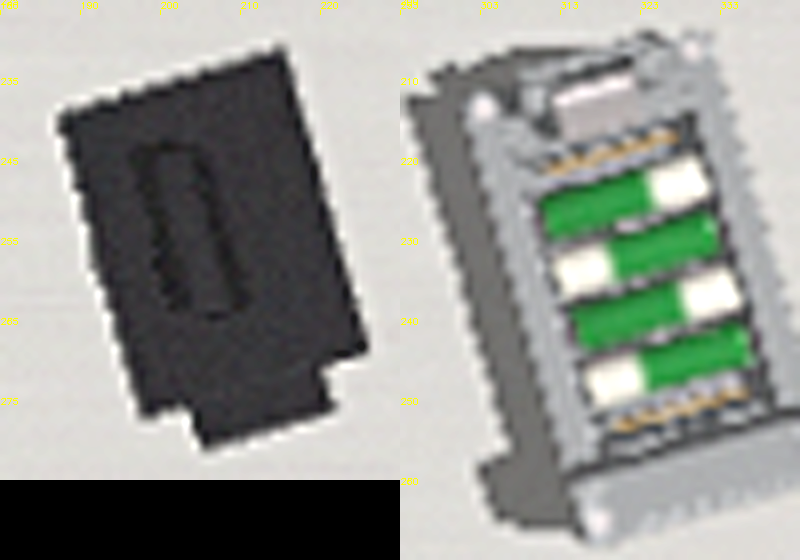

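View pics/c2.png

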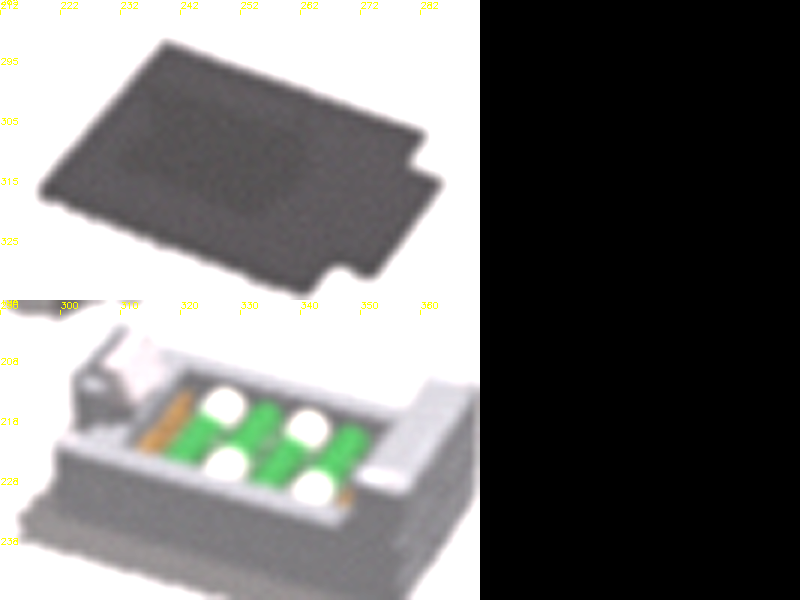

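The crop confirms the tongue on the cover at (207,256), with its tongue tip near (213,278). The latch is at about (317,212) and the bridge near (330,262). The box was cut off, so I'll take one unclipped crop of it.

Run:
```python
import cv2,numpy as np
t=cv2.imread('pics/top0.png');s=cv2.imread('pics/scene0.png')
def c(im,x,y,w,h,k):
    o=cv2.resize(im[y:y+h,x:x+w],None,fx=k,fy=k,interpolation=cv2.INTER_CUBIC);return cv2.convertScaleAbs(o,alpha=1.1,beta=0)
o=np.zeros((600,800,3),np.uint8);o[:560,:434]=c(t,290,196,62,80,7);o[:240,440:800]=c(s,288,195,90,60,4)
o[250:590,440:780]=c(s,340,195,34,34,10)
cv2.imwrite('pics/c3.png',o)
```

```text
(no output)
```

View pics/c3.png

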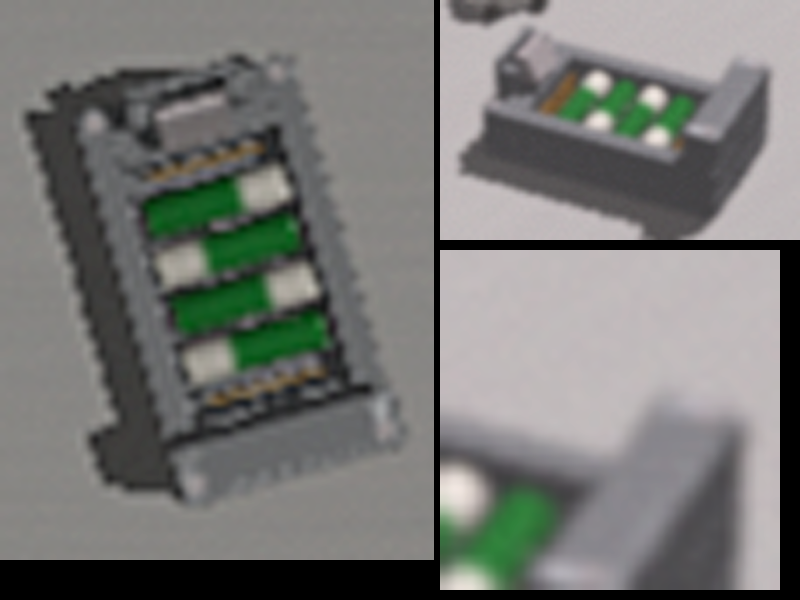

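The crop shows the box whole: bridge top corners in the top view at about (314,260), (346,252), (317,268) and (348,259), and its back end corners at (301,211) and (331,204).

```bash
cat > h.py <<'E'
from bench import *
import numpy as np,cv2
from scipy.spatial.transform import Rotation as R
from scipy.optimize import least_squares
# camera calibration saved once: projection of world points
def cam(n):
    i=get_image(n);return i
def proj(i,P):
    rv=R.from_quat(i['orientation']).inv();t=rv.apply(-np.asarray(i['position']))
    return cv2.projectPoints(np.atleast_2d(P).astype(float),rv.as_rotvec(),t,i['mtx'],np.array([i['k1'],0,0,0.]))[0][:,0]
def fit(obs,x0):
    """obs: list of (image,objpts,pixels); x=[x,y,z,yaw]"""
    f=lambda x:np.concatenate([(proj(i,R.from_euler('z',x[3]).apply(o)+x[:3])-p).ravel() for i,o,p in obs])
    return least_squares(f,x0,x_scale=[10,10,10,.1])
E
python3 - <<'E'
from h import *
t,s=cam('top'),cam('scene')
def px(L,x0,y0,k,du=0): return (np.array(L,float)-[du,0]+.5)/k-.5+[x0,y0]
C=np.array([[48,36,5],[48,-36,5],[-48,-36,5],[-48,36,5],[-62,21,5],[-62,-21,5]])
ct=px([(62,115),(285,50),(367,350),(145,415),(207,448),(335,408)],180,225,8)
cs=px([(42,192),(165,42),(425,133),(305,293),(373,275),(440,183)],212,285,6)
B=np.array([[-50,38,55],[-70,38,55],[-50,-38,55],[-70,-38,55],[69,38,34],[69,-38,34]])
bt=px([(170,447),(190,505),(390,392),(405,440),(82,110),(290,58)],290,196,7)
bs=px([(690,133),(718,140),(740,60),(768,68),(487,110)],288,195,4,440)
for nm,O,a,b in(('cover',C,ct,cs),('box',B,bt,bs)):
    for ob in ([(t,O,a),(s,O[:len(b)],b)],[(t,O,a)],[(s,O[:len(b)],b)]):
        r=fit(ob,[450,100,0,0.2]);print(nm,r.x.round(3),'rms',np.sqrt(np.mean(r.fun**2)).round(2))
E
```

```text
cover [ 4.80560e+02  2.35581e+02 -3.45500e+00  2.77000e-01] rms 0.47
cover [ 4.80436e+02  2.41255e+02 -2.40260e+01  2.82000e-01] rms 0.15
cover [ 4.90749e+02  2.26956e+02 -1.71920e+01  2.76000e-01] rms 0.27
box [ 5.20837e+02 -4.81200e+01 -2.10100e+00  2.65000e-01] rms 1.04
box [ 5.22535e+02 -4.78160e+01 -3.46760e+01  2.56000e-01] rms 0.36
box [ 5.43706e+02 -7.95480e+01 -2.99320e+01  2.81000e-01] rms 0.55
```

```bash
cat >> h.py <<'E'
def go(pos,yaw,tilt,s=None):
    """shift/turn (tool axes now) to TCP pos; cover yaw; tilt = back of cover raised (rad)"""
    s=s or read_state()
    Rc=R.from_euler('z',yaw)*R.from_euler('y',-tilt)   # cover frame: +x side up
    Rt=Rc*R.from_matrix(np.diag([-1.,1,-1]))
    q=R.from_quat(s['ee_rot'])
    return (q.inv()*Rt).as_rotvec().round(3),q.inv().apply(np.asarray(pos)-s['position']).round(1)
E
python3 - <<'E'
from h import *
t,s=cam('top'),cam('scene')
def px(L,x0,y0,k,du=0): return (np.array(L,float)-[du,0]+.5)/k-.5+[x0,y0]
C=np.array([[48,36,5],[48,-36,5],[-48,-36,5],[-48,36,5],[-62,21,5],[-62,-21,5]])
ct=px([(62,115),(285,50),(367,350),(145,415),(207,448),(335,408)],180,225,8)
cs=px([(42,192),(165,42),(425,133),(305,293),(373,275),(440,183)],212,285,6)
B=np.array([[-50,38,55],[-70,38,55],[-50,-38,55],[-70,-38,55],[69,38,34],[69,-38,34]])
bt=px([(170,447),(190,505),(390,392),(405,440),(82,110),(290,58)],290,196,7)
bs=px([(690,133),(718,140),(740,60),(768,68),(487,110)],288,195,4,440)
for nm,O,a,b in(('cover',C,ct,cs),('box',B,bt,bs)):
  for ob in ([(t,O,a),(s,O[:len(b)],b)],[(t,O,a)],[(s,O[:len(b)],b)]):
    f=lambda x:np.concatenate([(proj(i,R.from_euler('z',x[2]).apply(o)+[x[0],x[1],0])-p).ravel() for i,o,p in ob])
    r=least_squares(f,[500,0,.2]);print(nm,r.x.round(3),np.sqrt(np.mean(r.fun**2)).round(2))
    if len(ob)==1 and ob[0][0] is s or len(ob)==2: print(r.fun.reshape(-1,2).round(1).tolist())
print(go([481,236,150],.28,0))
E
```

```text
cover [4.79420e+02 2.36227e+02 2.77000e-01] 0.75
[[-0.6, 0.2], [-0.1, -0.1], [0.2, 0.9], [-0.6, 1.1], [-0.9, 0.9], [-0.2, 1.0], [-1.6, -1.2], [-0.6, -1.0], [0.2, -0.5], [0.1, -0.4], [0.1, -0.7], [0.5, -1.1]]
cover [4.81034e+02 2.35482e+02 2.82000e-01] 0.41
cover [4.77763e+02 2.37200e+02 2.73000e-01] 0.56
[[-1.4, -0.6], [-0.3, -0.3], [0.5, 0.3], [0.3, 0.4], [0.2, 0.2], [0.7, -0.3]]
box [ 5.20355e+02 -4.75270e+01  2.64000e-01] 1.09
[[0.3, 1.4], [-0.1, 1.6], [0.9, 0.1], [1.1, 1.7], [-0.8, 0.3], [0.5, -1.0], [-2.2, -0.3], [-0.1, 0.5], [-0.5, -1.1], [1.2, -0.9], [-2.4, -0.7]]
box [ 5.22002e+02 -4.69650e+01  2.56000e-01] 0.8
box [ 5.18205e+02 -4.71860e+01  2.74000e-01] 1.03
[[-1.2, 0.1], [0.9, 0.8], [0.1, -0.8], [1.8, -0.6], [-1.8, 0.0]]
(array([ 0.001, -0.   ,  0.109]), array([-534.5,  660.9,   95.4]))
```

>>> {"api": "carry_out", "payload": {"motion": [[0,0,0.02,-39,48,0,1],[0,0,0.04,-78,96,0,1],[0,0,0.06,-117,144,0,1],[0,0,0.08,-156,192,0,1],[0,0,0.109,-195,241,0,1]]}}

```text
clock: 0.92
position: [326.3, -279.8, 245.5]
ee_rot: [-0.139, 0.99, -0.0, 0.0]
contact_force: [1.0, 0.5, 0.0]
gripper_width: 85.1
grasp_force: 0.0
```

```bash
python3 -c "
from h import *
print(read_state()['clock'],read_state()['position']);print(go([479.5,236,150],.277,0))"
```

```text
0.925 [ 326.26957587 -279.80038513  245.54864351]
(array([-0.001,  0.001,  0.001]), array([-289. ,  453.9,   95.5]))
```

>>> {"api": "carry_out", "payload": {"motion": [[0,0,0,-32,50,0,1],[0,0,0,-64,100,0,1],[0,0,0,-96,150,0,1],[0,0,0,-128,201,0,1],[0,0,0,-160,252,0,1]]}}

```text
clock: 1.55
position: [410.3, 6.9, 245.8]
ee_rot: [-0.14, 0.99, 0.0, 0.001]
contact_force: [0.9, -0.2, 0.1]
gripper_width: 85.3
grasp_force: 0.0
```

>>> {"api": "carry_out", "payload": {"motion": [[0,0,0,-32,50,10,1],[0,0,0,-64,100,25,1],[0,0,0,-96,150,50,1],[0,0,0,-129,202,80,1],[0,0,0,-129,202,95,1]]}}

```text
clock: 2.17
position: [479.0, 237.8, 148.6]
ee_rot: [-0.141, 0.99, -0.0, -0.0]
contact_force: [-0.1, -0.1, 0.7]
gripper_width: 85.4
grasp_force: 0.0
```

```bash
python3 -c "
from h import *
print(read_state()['clock'],read_state()['position'],read_state()['contact_force']);print(go([479.5,236,22],.277,0))
i=cam('top');print(proj(i,[[479.5,236,33]]))
cv2.imwrite('pics/t2.png',cv2.resize(i['color'][190:290,150:280],None,fx=6,fy=6))
"
```

```text
2.175 [478.95400405 237.77177035 148.6476562 ] [-0.09096544 -0.10801771  0.67576476]
(array([-0.   , -0.   ,  0.006]), array([-1.000e-01, -1.800e+00,  1.266e+02]))
[[203.2329986  254.17855047]]
```

>>> {"api": "carry_out", "payload": {"motion": [[0,0,0,0,-2,50,1],[0,0,0,0,-2,95,1],[0,0,0,0,-2,120,0.3],[0,0,0,0,-2,126,-0.4],[0,0,0,0,-2,126,-0.9]]}}

```text
clock: 2.85
position: [479.4, 232.8, 25.0]
ee_rot: [-0.139, 0.99, 0.0, 0.0]
contact_force: [0.3, -0.4, -0.6]
gripper_width: 32.4
grasp_force: 0.0
```

>>> {"api": "carry_out", "payload": {"motion": [[0,0,0,0,0,0,-1],[0,0,0,0,0,0,-1],[0,0,0,0,0,0,-1],[0,0,0,0,0,0,-1]]}}

```text
clock: 3.35
position: [479.9, 233.6, 26.1]
ee_rot: [-0.14, 0.99, 0.001, 0.001]
contact_force: [-1.7, 0.4, 6.4]
gripper_width: 10.7
grasp_force: 61.4
```

>>> {"api": "carry_out", "payload": {"motion": [[0,0,0,0,0,-20,-1],[0,0,0,0,0,-60,-1],[0,0,0,0,0,-110,-1],[0,0,0,0,0,-120,-1],[0,0,0,0,0,-120,-1]]}}

```text
clock: 3.98
position: [478.7, 232.7, 144.8]
ee_rot: [-0.139, 0.99, 0.001, 0.0]
contact_force: [1.0, 0.2, -1.6]
gripper_width: 10.6
grasp_force: 60.3
```

```bash
python3 -c "
from h import *
s=read_state();print(s['clock'],s['position'],s['contact_force'],s['gripper_width']);
i=cam('top');j=cam('scene')
for k in range(3): cam('top');print(read_state()['position'])
x,y,z=s['position']
O=R.from_euler('z',.277).apply(np.array([[48,36,5],[48,-36,5],[-48,-36,5],[-48,36,5],[-62,21,5],[-62,-21,5]]))+[x,y,z-24]
a=proj(i,O);b=proj(j,O);print(a.round(1).tolist(),b.round(1).tolist())
o=np.zeros((600,800,3),np.uint8)
o[:600,:400]=cv2.resize(i['color'][205:305,165:232],(400,600),interpolation=2)
o[:400,400:]=cv2.resize(j['color'][230:310,200:280],(400,400),interpolation=2)
o=cv2.convertScaleAbs(o,alpha=1.5,beta=20)
cv2.imwrite('pics/t3.png',o)
"
```

```text
3.975 [478.68846117 232.68546489 144.7909391 ] [ 1.04675387  0.16020591 -1.63427611] 10.63164170752232
[477.96735    231.98661702 142.6611513 ]
[478.10862405 232.05818395 142.64161531]
[478.27008551 232.17839333 142.77927154]
[[172.2, 238.0], [204.1, 228.6], [215.9, 272.0], [183.8, 281.4], [192.2, 285.8], [211.0, 280.3]] [[209.3, 263.7], [233.0, 239.8], [280.3, 254.4], [258.4, 280.5], [270.7, 277.2], [283.3, 261.9]]
```

View pics/t3.png

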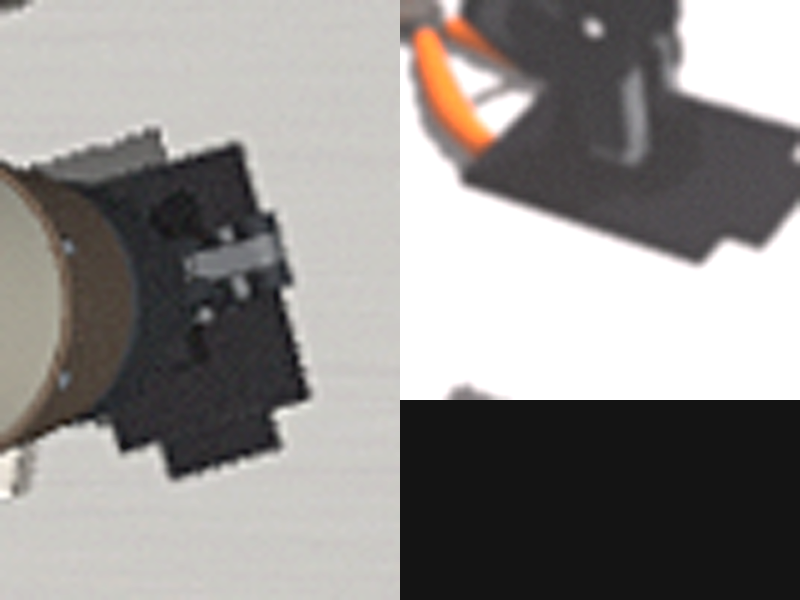

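The cover hangs level in the grip. Its tongue corners are at about (194,284.5) and (212,279) in the top view, roughly 2 mm from the prediction. Next is a tilted hover at the slot.

```bash
cat >> h.py <<'E'
BOX=np.array([519.5,-44.7,0]);YAW=.26;H=25.
def tcp(tx,tz,tilt,ty=0.,yaw=YAW,box=BOX):
    """TCP for cover_tip at box-frame (tx,ty,tz)"""
    Rb=R.from_euler('z',yaw);Rc=Rb*R.from_euler('y',-tilt)
    return box+Rb.apply([tx,ty,tz])+Rc.apply([62,0,H])
E
python3 -c "
from h import *
s=read_state();print(s['clock'],s['position']);p=tcp(-35,75,.28);print(p,go(p,YAW,.28))"
```

```text
4.225 [478.27008551 232.17839333 142.77927154]
[536.58243686 -40.15570381 116.16043617] (array([ 0.001, -0.283,  0.02 ]), array([  19. , -277.8,   27. ]))
```

>>> {"api": "carry_out", "payload": {"motion": [[0,-0.03,0.005,4,-40,0,-1],[0,-0.1,0.01,8,-95,0,-1],[0,-0.18,0.015,12,-150,0,-1],[0,-0.25,0.02,16,-205,5,-1],[0,-0.283,0.02,19,-255,15,-1]]}}

```text
clock: 4.85
position: [530.0, -19.6, 128.5]
ee_rot: [-0.128, 0.982, 0.019, 0.139]
contact_force: [0.9, 1.0, -0.5]
gripper_width: 10.7
grasp_force: 60.3
```

>>> {"api": "carry_out", "payload": {"motion": [[0,0,0,0,-15,5,-1],[0,0,0,0,-23,10,-1],[0,0,0,0,-23,10,-1]]}}

```text
clock: 5.22
position: [539.5, -39.2, 118.7]
ee_rot: [-0.128, 0.982, 0.02, 0.139]
contact_force: [-0.6, 0.1, -1.4]
gripper_width: 10.9
grasp_force: 60.3
```

```bash
python3 -c "
from h import *
i=cam('top');j=cam('scene')
s=read_state();print(s['clock'],s['position'],s['contact_force'],s['gripper_width']);p=tcp(-35,75,.28);print(p,go(p,YAW,.28))
o=np.zeros((600,800,3),np.uint8)
o[:600,:420]=cv2.resize(i['color'][195:295,290:360],(420,600),interpolation=2)
o[:360,425:785]=cv2.resize(j['color'][170:260,290:380],(360,360),interpolation=2)
o=cv2.convertScaleAbs(o,alpha=1.3,beta=10)
cv2.imwrite('pics/t4.png',o)
q=R.from_quat(s['ee_rot'])*R.from_matrix(np.diag([-1.,1,-1]))
O=q.apply(np.array([[-48,36,5],[-62,21,5],[-62,-21,5],[-48,-36,5]])-[0,0,25])+s['position']
B=R.from_euler('z',YAW).apply([[-50,38,55],[-70,38,55],[-50,-38,55],[-70,-38,55]])+BOX
a=lambda k:[((proj(i,k)-[290,195])*6).round().tolist(),((proj(j,k)-[290,170])*4+[425,0]).round().tolist()]
print(a(O),a(B))
"
```

```text
5.325 [539.58464448 -38.47141439 119.37867102] [ 0.2640458   0.2868718  -0.63656084] 10.765485500049676
[536.58243686 -40.15570381 116.16043617] (array([0.003, 0.002, 0.   ]), array([ 4.1, -0.9,  2.2]))
[[[117.0, 319.0], [166.0, 343.0], [275.0, 312.0], [305.0, 266.0]], [[601.0, 166.0], [637.0, 164.0], [670.0, 123.0], [658.0, 97.0]]] [[[137.0, 397.0], [151.0, 448.0], [329.0, 343.0], [344.0, 394.0]], [[654.0, 234.0], [690.0, 244.0], [712.0, 157.0], [746.0, 166.0]]]
```

View pics/t4.png

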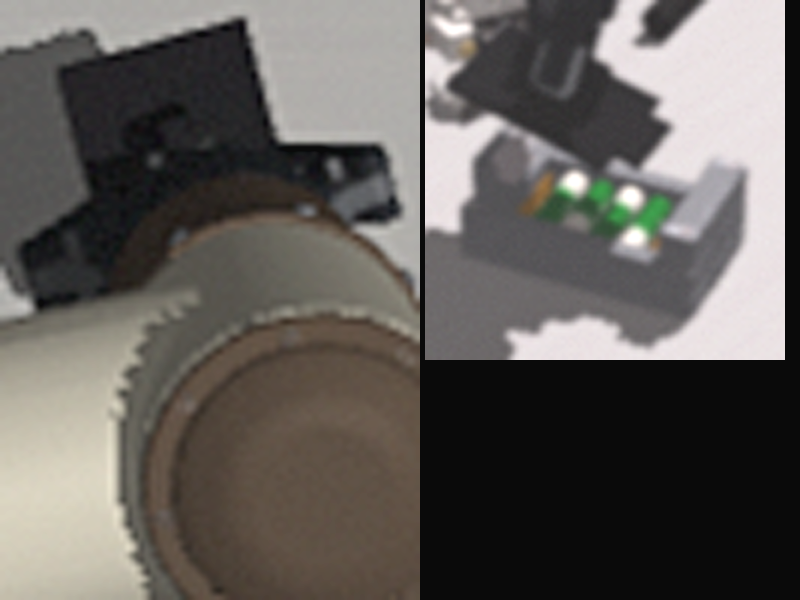

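Top view: the arm hides the box. Scene view: the tongue corners at (640,167) and (670,125) in the crop are within half a pixel of prediction, and the bridge corners (715,157) and (745,168) are within about 1 px. So the relative pose is good; lower to the slot mouth.

```bash
python3 -c "
from h import *
for a in [(-42,38,.28),(-62,38,.28)]: p=tcp(*a);print(p,go(p,YAW,.28))"
```

```text
[529.81770702 -41.95526767  79.16043617] (array([0.003, 0.002, 0.   ]), array([21.1, -1. , 35.7]))
[510.48990746 -47.09687871  79.16043617] (array([0.003, 0.002, 0.   ]), array([40.3, -0.9, 30.2]))
```

>>> {"api": "carry_out", "payload": {"motion": [[0,0,0,7,-1,12,-1],[0,0,0,14,-1,24,-1],[0,0,0,21,-1,35,-1],[0,0,0,21,-1,36,-1],[0,0,0,21,-1,36,-1]]}}

```text
clock: 5.95
position: [530.5, -42.4, 79.3]
ee_rot: [-0.128, 0.982, 0.02, 0.14]
contact_force: [-0.3, 0.1, -0.5]
gripper_width: 10.7
grasp_force: 60.3
```

```bash
python3 -c "
from h import *
j=cam('scene');i=cam('top')
s=read_state();print(s['clock'],s['position'],s['contact_force'],s['gripper_width'])
for a in [(-42,38,.28),(-62,38,.28)]: p=tcp(*a);print(p,go(p,YAW,.28))
o=cv2.convertScaleAbs(cv2.resize(j['color'][180:250,300:390],(792,616),interpolation=2)[:600],alpha=1.3,beta=10)
cv2.imwrite('pics/t5.png',o)
q=R.from_quat(s['ee_rot'])*R.from_matrix(np.diag([-1.,1,-1]))
O=q.apply(np.array([[-48,36,5],[-62,21,5],[-62,-21,5],[-48,-36,5]])-[0,0,25])+s['position']
B=R.from_euler('z',YAW).apply([[-50,38,55],[-70,38,55],[-50,-38,55],[-70,-38,55],[-50,28,49],[-50,28,34]])+BOX
for k in(O,B):print(((proj(j,k)-[300,180])*8.8).round().tolist())
"
```

```text
6.05 [530.67628487 -42.4146089   79.70003764] [ 0.7095038  -0.31845547 -0.26138403] 10.868247210767487
[529.81770702 -41.95526767  79.16043617] (array([ 0.003,  0.004, -0.   ]), array([0.8, 0.7, 0.3]))
[510.48990746 -47.09687871  79.16043617] (array([ 0.003,  0.004, -0.   ]), array([20. ,  0.7, -5.3]))
[[339.0, 424.0], [417.0, 418.0], [487.0, 326.0], [461.0, 267.0]]
[[416.0, 426.0], [496.0, 448.0], [543.0, 258.0], [619.0, 278.0], [433.0, 424.0], [432.0, 475.0]]
```

View pics/t5.png

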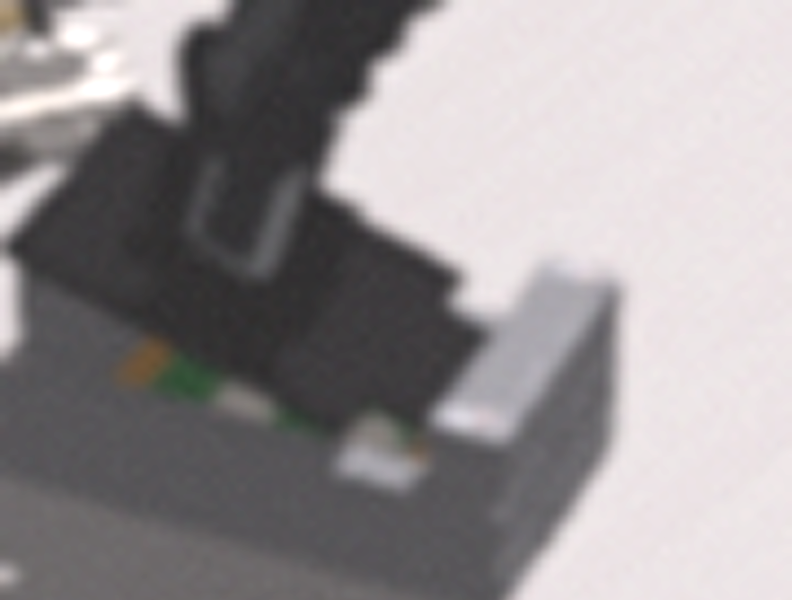

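The tongue at (487,326)–(425,415) sits just before the bridge mouth, and the bridge corners match within 1 px. Slide in.

>>> {"api": "carry_out", "payload": {"motion": [[0,0,0,4,0.5,-1,-1],[0,0,0,8,0.5,-2,-1],[0,0,0,12,0.5,-3,-1],[0,0,0,16,0.5,-4.4,-1],[0,0,0,16,0.5,-4.4,-1]]}}

```text
clock: 6.68
position: [513.6, -46.5, 79.0]
ee_rot: [-0.128, 0.982, 0.02, 0.14]
contact_force: [-0.0, 0.3, -0.2]
gripper_width: 11.0
grasp_force: 60.3
```

```bash
python3 -c "
from h import *
s=read_state();print(s['position'],s['contact_force'])
for a in [(-62,38,.28),(-62,35,.28)]: p=tcp(*a);print(p,go(p,YAW,.28))"
```

```text
[513.59344587 -46.466677    79.00919819] [-0.03994539  0.3029948  -0.2277352 ]
[510.48990746 -47.09687871  79.16043617] (array([ 0.003,  0.003, -0.001]), array([ 3. ,  0.2, -1. ]))
[510.48990746 -47.09687871  76.16043617] (array([ 0.003,  0.003, -0.001]), array([3.8, 0.2, 1.9]))
```

>>> {"api": "carry_out", "payload": {"motion": [[0,0,0,1.5,0.2,-0.5,-1],[0,0,0,3,0.2,-1,-1],[0,0,0,3.5,0.2,1,-1],[0,0,0,4,0.2,2.5,-1],[0,0,0,4,0.2,2.5,-1]]}}

```text
clock: 7.3
position: [511.4, -46.8, 75.7]
ee_rot: [-0.128, 0.982, 0.02, 0.14]
contact_force: [0.6, 0.6, 1.8]
gripper_width: 10.6
grasp_force: 60.7
```

```bash
python3 -c "
from h import *
s=read_state();print(s['position'],s['contact_force'],s['wrist_torque'])
for a in [(-62,34,.28),(-62,34,.2),(-62,34,.15),(-62,34,.1),(-62,34,.05),(-62,34,0)]: p=tcp(*a);print(p,go(p,YAW,a[2]))"
```

```text
[511.38256094 -46.82951957  75.72649039] [0.62501201 0.64903931 1.76676513] [-0.06826069  0.40084831  0.07794133]
[510.48990746 -47.09687871  75.16043617] (array([ 0.003,  0.004, -0.   ]), array([ 1.1, -0. ,  0.3]))
[513.50586426 -46.29456923  70.81916296] (array([ 0.003,  0.084, -0.   ]), array([-0.7, -0. ,  5.3]))
[515.21681806 -45.83941866  67.98444116] (array([ 0.003,  0.134, -0.   ]), array([-1.6, -0.1,  8.5]))
[516.78871834 -45.42125933  65.06477596] (array([ 0.003,  0.184, -0.   ]), array([-2.4, -0.1, 11.8]))
[518.21763617 -45.0411364   62.067465  ] (array([ 0.003,  0.234, -0.   ]), array([-3. , -0.1, 15.1]))
[519.5 -44.7  59. ] (array([ 0.003,  0.284, -0.   ]), array([-3.4, -0.1, 18.4]))
```

Contact with the slot floor starts right at the expected height. Pivot down.

>>> {"api": "carry_out", "payload": {"motion": [[0,0.04,0,-0.5,0,2.6,-1],[0,0.08,0,-1,0,5.2,-1],[0,0.12,0,-1.6,0,7.8,-1],[0,0.15,0,-2,0,9.7,-1],[0,0.15,0,-2,0,9.7,-1]]}}

```text
clock: 7.92
position: [516.8, -45.4, 67.4]
ee_rot: [-0.13, 0.989, 0.01, 0.067]
contact_force: [2.0, -0.1, 5.9]
gripper_width: 10.8
grasp_force: 61.2
```

```bash
python3 -c "
from h import *
s=read_state();print(s['position'],s['contact_force'],s['wrist_torque'])
for a in [(-61,34,.1),(-61,34,.05),(-61,34,0),(-61,33,-0.02)]: p=tcp(*a);print(p,go(p,YAW,a[2]))"
```

```text
[516.8303363  -45.43253709  67.35976044] [ 2.00705524 -0.05387985  5.94280601] [ 0.10934321 -0.16715881 -0.04906494]
[517.75510832 -45.16417878  65.06477596] (array([0.002, 0.035, 0.001]), array([-0.6,  0. ,  2.4]))
[519.18402615 -44.78405585  62.067465  ] (array([0.002, 0.085, 0.001]), array([-1.7,  0. ,  5.6]))
[520.46638998 -44.44291945  59.        ] (array([0.002, 0.135, 0.001]), array([-2.6, -0. ,  8.8]))
[520.93756992 -44.31757543  56.75508283] (array([0.002, 0.155, 0.001]), array([-2.8, -0. , 11.1]))
```

>>> {"api": "carry_out", "payload": {"motion": [[0,0.035,0,-0.6,0,2.4,-1],[0,0.085,0,-1.7,0,5.6,-1],[0,0.11,0,-2.2,0,7.2,-1],[0,0.135,0,-2.6,0,9,-1],[0,0.14,0,-2.6,0,9.5,-1]]}}

```text
clock: 8.55
position: [520.1, -44.5, 60.0]
ee_rot: [-0.13, 0.991, 0.001, -0.003]
contact_force: [-4.2, 2.3, 19.1]
gripper_width: 10.8
grasp_force: 63.2
```

```bash
python3 -c "
from h import *
s=read_state();print(s['position'],s['contact_force'],s['wrist_torque'])
for a in [(-61,34,0),(-61,33,-0.02)]: p=tcp(*a);print(p,go(p,YAW,a[2]))"
```

```text
[520.07773081 -44.52825021  59.99682835] [-4.16973195  2.29516853 19.09640706] [ 0.56340529  1.02848392 -0.02253321]
[520.46638998 -44.44291945  59.        ] (array([ 0.002, -0.005,  0.001]), array([-0.4, -0. ,  1. ]))
[520.93756992 -44.31757543  56.75508283] (array([0.002, 0.015, 0.001]), array([-0.9, -0. ,  3.2]))
```

>>> {"api": "carry_out", "payload": {"motion": [[0,0,0,0,0,0,-0.5],[0,0,0,0,0,0,-0.3],[0,0,0,0,0,0,-0.2],[0,0,0,0,0,-10,-0.2],[0,0,0,0,0,-40,-0.2]]}}

```text
clock: 9.18
position: [518.2, -45.0, 97.0]
ee_rot: [-0.13, 0.992, 0.001, -0.006]
contact_force: [-0.1, -0.4, 0.5]
gripper_width: 33.9
grasp_force: 0.0
```

>>> {"api": "carry_out", "payload": {"motion": [[0,0,0,0,50,-40,-0.2],[0,0,0,0,110,-70,-0.2],[0,0,0,0,170,-80,-0.2],[0,0,0,0,230,-80,-0.2],[0,0,0,0,230,-80,-0.2]]}}

```text
clock: 9.8
position: [460.2, 181.0, 179.4]
ee_rot: [-0.133, 0.991, 0.002, -0.003]
contact_force: [-0.0, 0.1, 0.4]
gripper_width: 34.2
grasp_force: 0.0
```

```bash
python3 -c "
from h import *
j=cam('scene');i=cam('top')
s=read_state();print(s['clock'],s['position'],s['contact_force'],s['gripper_width'])
o=np.zeros((600,800,3),np.uint8)
o[:560,:385]=cv2.resize(i['color'][196:276,293:348],(385,560),interpolation=2)
o[:280,390:790]=cv2.resize(j['color'][190:260,285:385],(400,280),interpolation=2)
o=cv2.convertScaleAbs(o,alpha=1.3,beta=10)
Rb=R.from_euler('z',YAW)
for z in(5,):
  B=Rb.apply([[48,36,34+z],[48,-36,34+z],[-48,-36,34+z],[-48,36,34+z]])+BOX
  print(((proj(i,B)-[293,196])*7).round().tolist(),((proj(j,B)-[285,190])*4+[390,0]).round().tolist())
cv2.imwrite('pics/t6.png',o)"
```

```text
9.9 [460.43308082 177.95751883 178.58994573] [ 0.52017028  0.85475692 -0.33914416] 34.30427264135693
[[66.0, 169.0], [274.0, 111.0], [352.0, 389.0], [143.0, 448.0]] [[472.0, 129.0], [532.0, 60.0], [691.0, 103.0], [637.0, 176.0]]
```

View pics/t6.png

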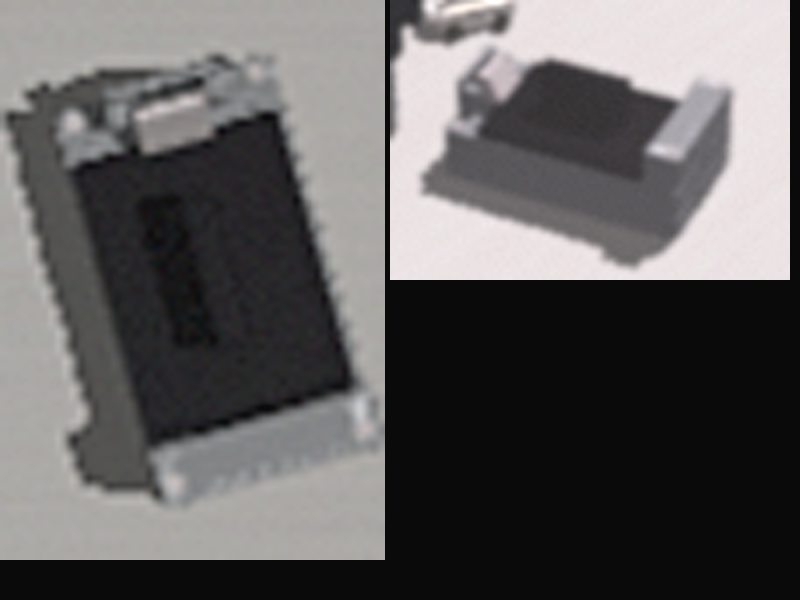

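Both views show the cover flat: its corners match the closed prediction. The front edge is under the bridge, and the latch nose at about (175,140) in the crop overlaps the back edge. Handing in.

```bash
python3 -c "
from bench import *
print(job_done())"
```

```text
the job is handed in; nothing more can be done
None
```

The tongued cover is hooked under the bridge and lies flat under the latch in the final pictures; the gripper has let go and stands clear, the tongueless cover was not touched, and I handed the job in at about 9.9 s.

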